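# Load the tin steamer, snap the lid clips and start it

### The job

Stand all the filled tins from the red cutting board upright on the floor of the steamer's tub, then push its lid shut and press both orange clips on the lid down until each snaps home and stays down. Then start the batch: turn the red spring-return knob clockwise as far as it goes, keep it at its stop for a moment and let go so that it springs back. Leave the bottle, the mug and the spoon where they are.

Things in the scene. Friction and masses are not known exactly. Their poses are not given: they have to be found in the camera images.
- steamer: Steel tin steamer, fixed, z up. Origin: centre of the tub's underside; x points from the console across the tub to the lid hinge (away from the robot). Open tub, inside 180 (x) by 430 (y) mm centred on the origin, floor 20 mm and rim 75 mm above the table, walls 8 mm. Along its front a grey console, 55 mm high, x -174 to -98 mm. Five tins fit with room to spare in one row along y.
- lid (a joint): Lid hinged along the tub's back rim, rad: 0 shut, starts raised at about 1.6 (just past upright; limit 1.8). The stiff hinge (0.7 N m friction) holds it where it is left; it can be pushed down from behind. Aluminium plate, 196 mm from hinge to front edge, 446 mm wide, 8 mm thick, hinge line at its underside.
- lid_hinge (a point): Middle of the lid's hinge line: 98 mm behind the steamer's origin along its x, 76 mm above the table; a dark hinge bar 28 mm deep and 18 mm high lies on the lid along it. Its frame moves with the lid: x runs from front edge to hinge, z is the lid's outward (upper) side.
- lid_lip (a point): Centre of the black lip (120 mm wide, 16 mm deep) that sticks out of the middle of the lid's front edge, 204 mm from the hinge line. Moves with the lid.
- tub_floor (a point): Centre of the tub's inner floor.
- knob_grip (a point): On the start knob's upright axis, 83 mm above the table, near the top of its red bar grip. The bar is 46 mm long, 14 wide, 26 high and stands (64 to 90 mm above the table) on a black disc of 48 mm diameter on the console. The frame turns with the knob: x along the bar, y across it; at rest the bar points along the steamer's x.
- knob (a joint): Start knob, rad: 0 at rest, grows as it is turned clockwise seen from above, up to the stop at 1.2. Its spring turns it back when let go; 0.12 N m at the stop.
- clip_left (a joint): Snap clip on the lid's upper side, +130 mm along y, 165 mm from the hinge: orange tab 34 by 30 mm in a black housing. m: 0 up (open), 0.008 home. Pressed into the lid, its resistance rises to a peak of about 8 N at 2 mm, then gives way; past 4 mm the tab snaps home and stays down.
- clip_left_top (a point): Centre of the top face of the left orange tab; with the lid shut it is 100 mm above the table when up and 92 mm when home, 2 mm proud of its housing. z is the face's outward direction.
- clip_right (a joint): Snap clip on the lid's upper side, -130 mm along y, 165 mm from the hinge: orange tab 34 by 30 mm in a black housing. m: 0 up (open), 0.008 home. Pressed into the lid, its resistance rises to a peak of about 8 N at 2 mm, then gives way; past 4 mm the tab snaps home and stays down.
- clip_right_top (a point): Centre of the top face of the right orange tab; with the lid shut it is 100 mm above the table when up and 92 mm when home, 2 mm proud of its housing. z is the face's outward direction.
- tin1_mid (a point): Centre (half-way up) of a filled, closed steel tin with a white label, diameter 56, height 42 mm, about 0.18 kg, z along its axis; either end may be up. May be absent.
- tin2_mid (a point): Centre (half-way up) of a filled, closed steel tin with a yellow label, diameter 56, height 42 mm, about 0.18 kg, z along its axis; either end may be up. May be absent.
- tin3_mid (a point): Centre (half-way up) of a filled, closed steel tin with a white label, diameter 56, height 42 mm, about 0.18 kg, z along its axis; either end may be up. May be absent.
- tin4_mid (a point): Centre (half-way up) of a filled, closed steel tin with a yellow label, diameter 56, height 42 mm, about 0.18 kg, z along its axis; either end may be up. May be absent.
- tin5_mid (a point): Centre (half-way up) of a filled, closed steel tin with a white label, diameter 56, height 42 mm, about 0.18 kg, z along its axis; either end may be up. May be absent.
- board: Red plastic cutting board 350 by 250 by 8 mm, fixed; the tins start standing on it. Origin: centre of the underside.
- bottle_c (a point): Bystander: clear glass bottle, diameter 68, height 220 mm, standing; point half-way up.
- mug_c (a point): Bystander: blue mug, diameter 80, height 90 mm, standing; point half-way up.
- spoon_c (a point): Bystander: wooden spoon 220 mm long lying on the table; point at the middle of its length.

How it is judged (in metres and radians):
On the way, in this order (a step that is already met when the one before it is completed fails the run):
1. all the tins stand upright in the tub (x of tin1_mid in the frame of steamer between -0.075 and 0.075 m and y of tin1_mid in the frame of steamer between -0.2 and 0.2 m and z of tin1_mid in the frame of steamer between 0.033 and 0.049 m and angle between the z axis of each of tin1_mid, tin2_mid, tin3_mid, tin4_mid, tin5_mid and the z axis of steamer, either way round below 0.15 rad and x of tin2_mid in the frame of steamer between -0.075 and 0.075 m and y of tin2_mid in the frame of steamer between -0.2 and 0.2 m and z of tin2_mid in the frame of steamer between 0.033 and 0.049 m and x of tin3_mid in the frame of steamer between -0.075 and 0.075 m and y of tin3_mid in the frame of steamer between -0.2 and 0.2 m and z of tin3_mid in the frame of steamer between 0.033 and 0.049 m and x of tin4_mid in the frame of steamer between -0.075 and 0.075 m and y of tin4_mid in the frame of steamer between -0.2 and 0.2 m and z of tin4_mid in the frame of steamer between 0.033 and 0.049 m and x of tin5_mid in the frame of steamer between -0.075 and 0.075 m and y of tin5_mid in the frame of steamer between -0.2 and 0.2 m and z of tin5_mid in the frame of steamer between 0.033 and 0.049 m), for 0.2 s.
2. the lid is shut (value of joint lid below 0.03 rad), for 0.1 s.
3. both clips have snapped home on the shut lid (value of joint lid below 0.03 rad and value of joint each of clip_left, clip_right above 0.0065 m), for 0.2 s.
4. the knob is turned to its stop (all of step 3 and value of joint knob above 1.1 rad), for 0.2 s.
5. the knob has sprung back (value of joint knob below 0.1 rad), for 0.2 s.
At the end, for the whole second after the job is handed in: Every tin present stands upright (within 0.15 rad) and at rest on the tub's floor, the lid is shut (within 0.03 rad), both clips are home (more than 6.5 of 8 mm), and the knob is back at rest (within 0.1 rad) after being held at its stop (more than 1.1 of 1.2 rad for 0.2 s) (all of step 1 and all of step 3 and linear speed of each of tin1, tin2, tin3, tin4, tin5 below 0.02 m/s and value of joint knob below 0.1 rad); the robot touches nothing.
It fails at once if the bottle is moved more than 4 cm or tipped (distance of bottle_c from where it was at the start of the episode above 0.04 m or angle between bottle_c's own z axis and vertical above 0.5 rad).
It fails at once if the mug is moved more than 4 cm or tipped (distance of mug_c from where it was at the start of the episode above 0.04 m or angle between mug_c's own z axis and vertical above 0.5 rad).
It fails at once if the spoon is moved more than 5 cm (distance of spoon_c from where it was at the start of the episode above 0.05 m).
Of tin1, tin2, tin3, tin4, tin5 only 3 to 5 are there at a start; the rules pass over those that are not, and their reading is None.
At some moment in a run one of tin1, tin2, tin3, tin4, tin5 may be knocked a few centimetres aside while the robot is not near it.
Once in a run the grip may slacken for a moment while it holds something.
It also fails if it takes over 210 s, if anything falls off the work surface, if the arm or the gripper's body presses on something with over 40 N, if the wrist force passes 120 N, or if a joint passes its speed limit or range.

### The arm

A 6-joint arm with a two-finger parallel gripper is mounted at the origin on the work surface. World frame = base frame: x ahead of the robot, y to its left, z up, the work surface at z = 0. Lengths are in mm, angles in rad, forces in N, time in s.
With the tool pointing down it reaches from about 325 to 850 mm from the base axis. Payload 15.5 kg.
Tool frame: the origin (TCP) lies at the very end of the fingers, on their centre line; the grasp point (between the pads) lies 19 mm behind it; z points along the fingers, y is the line along which they close (so a half turn about z gives the same grasp; the last joint's range is limited). The gripper opens to 91 mm and grips with 3 to 60 N. Pads are 32 mm wide; open, the fingers measure 118 mm over their backs; the gripper's body (76 mm by 178 mm) begins 60 mm behind the grasp point.
Start: joints at [-1.383, 0.494, 1.345, -0, 1.302, -0.096], TCP at [174.405, -600.174, 213.915] pointing down, gripper open.
Joint ranges: [-2.91, 2.91], [-0.82, 2.16], [0.22, 2.67], [-1.22, 4.37], [0.12, 2.79], [-3.08, 3.08]. Speed limits (rad/s): [1.89, 1.89, 2.57, 3.01, 3.01, 3.01].

### API

Orientations are given as a unit quaternion [w, x, y, z].
In Python, from bench import * gives the robot as it stands. The module is installed in compiled form; this text tells all that it offers.
- The arm moves only by the tool servo_tool, never from a script. Its argument "rows" is a list of rows, each an object with "delta_pos": the shift along the world's x, y, z scaled (see below), a list of three; "twist": the turn, a rotation vector about the world's x, y, z scaled (see below), a list of three; "jaw": the opening, from -1 (shut) to 1 (fully open), so that 0 is half open. A call has 1 to 20 rows; each row shifts and turns the commanded pose from where the row before left it; what a row does not reach is not made up. The controller multiplies each number of a shift by 0.025 m and each number of a turn by 180 degrees. A row lasts 1/8 s, in which the tool goes at most 62.5 mm and 10.7 degrees, less where a joint would pass 70% of its speed; a pose out of reach is approached as far as the arm can. A call with a number of a shift or a turn outside -1 to 1 is refused whole. A call with a gripper value outside its range is refused whole. The fingers move at their own pace and stop on an object; "newtons" is the grip in N (left out, the last holds). Time passes only in rows, so rows that do not move let the fingers close. It gives the time, the measured TCP pose, the force, the opening and the grip force at its end, in the units of the state.
- read_state(): the state, without advancing time (a new reading comes with each control period).
- get_image(name): name is "side" or "top"; returns a dict with "color" (384x512x3 uint8, red, green, blue), "camera_matrix" (3x3 intrinsics, pixels), "R" (3x3) and "t" (3): a world point X has camera coordinates R X + t. Camera axes: x right, y down, z forward; pixel columns grow to the right and rows downward; lengths in mm; the calibration is good to about 2 mm. A picture is of the moment at which its call begins. There is no depth.
- hand_in(): hands the job in; it is judged then, once.
The state is a dict: "time": time; "joint_positions": joint angles; "qd": joint speeds; "effort": joint torques, N m; "ee_pos": TCP position; "tool_rot": TCP orientation; "wrist_force": force on the tool from outside, world axes, zero at the start; "torque": the same for the moment, N m; "width": finger opening in mm; "gripper_force": force on a finger pad.
Only numpy, scipy, OpenCV 4.12 (cv2) and the standard library are available. Lean on these libraries where they do the work, as an engineer would, in place of code of your own. Each camera call takes 0.05 s, during which the arm holds its last target. There are 200 camera calls.

## Working session

There is one attempt and no reset: what is moved stays moved. The work goes in short steps, Python scripts to look and compute and a tool call to move; the robot and the scene stay as the last step left them, time stands still between calls to the robot, and variables do not carry over. Pictures are saved under pics/ and viewed, at most 14 in all, crops included, and the job is handed in when it is done.

Besides the shell and the picture viewer there is one more tool, called after "Call:" as name([rows], argument=value, ...), one row to a line, values as JSON. servo_tool: Moves the arm, as the interface text tells. Shifts and turns lie within -1 to 1; 1 stands for 0.025 m of shift or 180 degrees of turn. Its arguments: {"type":"object","properties":{"rows":{"type":"array"},"newtons":{"type":"number"}},"required":["rows"]}

```bash
mkdir -p pics; cat > h.py <<'E'
from bench import *
import numpy as np, cv2
def shot(n,f):
    g=get_image(n); cv2.imwrite('pics/'+f,g['color'][:,:,::-1]); return g
def px2w(g,u,v,z):
    K=np.array(g['camera_matrix']);R=np.array(g['R']);t=np.array(g['t'])
    d=R.T@np.linalg.inv(K)@np.array([u,v,1.]);c=-R.T@t
    return c+d*(z-c[2])/d[2]
def w2px(g,p):
    q=np.array(g['camera_matrix'])@(np.array(g['R'])@np.array(p,float)+np.array(g['t']));return q[:2]/q[2]
E
python3 - <<'E'
from h import *
for n in('top','side'):
    g=shot(n,n+'0.png');print(n,-np.array(g['R']).T@g['t'],np.array(g['R']).round(3).tolist(),np.array(g['camera_matrix']).tolist())
print(read_state())
E
```

```text
top [ 420.28822689  -52.05166236 1843.50642476] [[-0.006, -1.0, -0.006], [-0.997, 0.007, -0.076], [0.076, 0.006, -0.997]] [[499.3480688433598, 0.0, 246.48846918603437], [0.0, 499.3480688433598, 191.82106631366977], [0.0, 0.0, 1.0]]
side [ 300.26152369  945.80471517 1193.75230426] [[-0.969, -0.246, 0.008], [-0.185, 0.707, -0.682], [0.162, -0.663, -0.731]] [[432.0919805017492, 0.0, 254.26805336370492], [0.0, 432.0919805017492, 190.7707857874848], [0.0, 0.0, 1.0]]
{'time': 0.1, 'joint_positions': array([-1.38353159e+00,  4.94120499e-01,  1.34609045e+00, -1.42857728e-05,
        1.30250247e+00, -9.54622683e-02]), 'qd': array([ 0.0007676 ,  0.00013281, -0.00178201, -0.00155559, -0.00031577,
        0.00103866]), 'effort': array([ 1.30756624e-05, -8.80236983e+01, -3.82545698e+01,  7.06653879e-02,
        4.82370669e-02, -6.54413057e-06]), 'ee_pos': array([ 174.3139795 , -599.82832386,  213.39102383]), 'tool_rot': array([-5.59477374e-04,  9.90024386e-01,  1.40895003e-01, -3.25922985e-05]), 'wrist_force': array([-1.13158552,  0.77592505,  0.31665405]), 'torque': array([-0.01449777, -0.04577403,  0.02655084]), 'gripper_force': 0.0, 'width': 91.4541412959759}
```

View pics/top0.png

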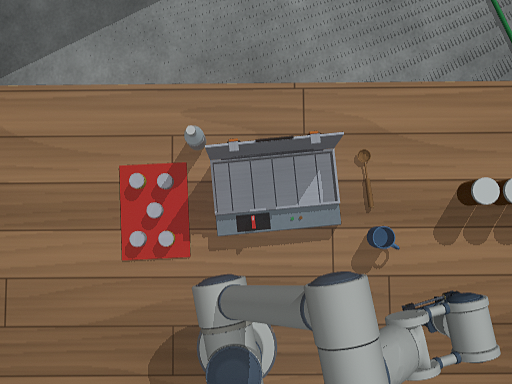

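View pics/side0.png

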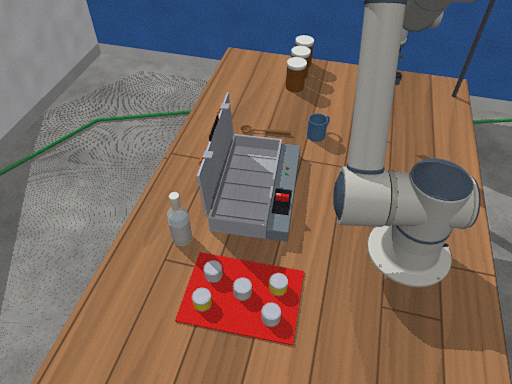

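The top view shows five tins on the board (around (137,181), (164,181), (154,210), (137,239), (166,239)), the steamer at about (276,185) and the red knob at (253,222). The bottle is at (195,136), the mug at (380,238) and the spoon at (366,180).

```bash
python3 - <<'E'
import cv2
im=cv2.imread('pics/top0.png')[120:270,110:350]
cv2.imwrite('pics/top0c.png',cv2.resize(im,None,fx=3.3,fy=3.3,interpolation=cv2.INTER_CUBIC))
E
```

```text
(no output)
```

View pics/top0c.png

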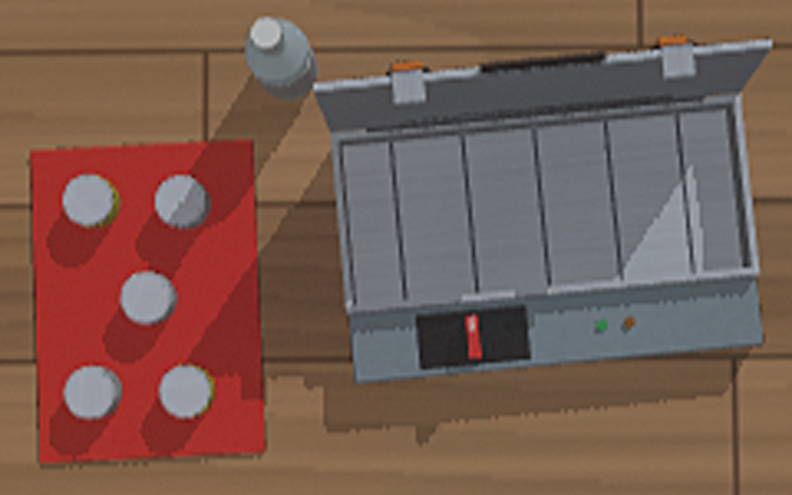

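Crop: tins (lid tops) at crop pixels (90,200), (181,200), (148,297), (92,391), (186,391). Console front corners are at (356,381) and (763,343), the knob at (474,337), and the rim's front corners near (348,308) and (757,272).

```bash
python3 - <<'E'
from h import *
from scipy.optimize import least_squares
g=get_image('top')
f=lambda x,y:(110+(x+.5)/3.3-.5,120+(y+.5)/3.3-.5)
for n,c in dict(A=(90,200),B=(181,200),C=(148,297),D=(92,391),E=(186,391)).items(): print(n,px2w(g,*f(*c),50).round())
obs=[((-174,223,55),(356,381)),((-174,-223,55),(763,343)),((-98,223,75),(348,306)),((-98,-223,75),(757,270)),((90,215,75),(341,142)),((90,-215,75),(729,107))]
def T(p,q): c,s=np.cos(p[2]),np.sin(p[2]); return [p[0]+c*q[0]-s*q[1],p[1]+s*q[0]+c*q[1],q[2]]
r=least_squares(lambda p:np.concatenate([w2px(g,T(p,q))-f(*o) for q,o in obs]),[600,-100,0.09])
print(r.x,r.fun.round(2)); print('knob',px2w(g,*f(474,336),90))
p=r.x
c,s=np.cos(p[2]),np.sin(p[2]);k=px2w(g,*f(474,336),90)-[p[0],p[1],0]
print('knob local',c*k[0]+s*k[1],-s*k[0]+c*k[1])
for u in [(189,126),(195,139)]:print('bottle cap',px2w(g,110+268/3.3,120+33/3.3,220))
E
```

```text
A [602. 354.  50.]
B [601. 254.  50.]
C [495. 290.  50.]
D [394. 350.  50.]
E [393. 248.  50.]
[ 5.94091336e+02 -1.41380587e+02  8.62787735e-02] [-0.83  0.31  0.22  0.24 -0.66  1.65  0.78  0.89 -0.92 -1.32  1.41 -1.86]
knob [449.79574965 -64.91083931  90.        ]
knob local -137.16931546972012 88.6195086562193
bottle cap [749.74153964 138.31603997 220.        ]
bottle cap [749.74153964 138.31603997 220.        ]
```

Call:
servo_tool([
  {"delta_pos":[0.6,1,0],"twist":[0,0,0.0546],"jaw":0.8},
  {"delta_pos":[0.6,1,0],"twist":[0,0,0.0546],"jaw":0.8},
  {"delta_pos":[0.6,1,0],"twist":[0,0,0.0546],"jaw":0.8},
  {"delta_pos":[0.6,1,0],"twist":[0,0,0.0546],"jaw":0.8},
  {"delta_pos":[0.6,1,0],"twist":[0,0,0.0546],"jaw":0.8},
  {"delta_pos":[0.6,1,0],"twist":[0,0,0.0546],"jaw":0.8},
  {"delta_pos":[0.6,1,0],"twist":[0,0,0.0546],"jaw":0.8},
  {"delta_pos":[0.6,1,0],"twist":[0,0,0.0546],"jaw":0.8},
  {"delta_pos":[0.6,1,0],"twist":[0,0,0],"jaw":0.8},
  {"delta_pos":[0.6,1,0],"twist":[0,0,0],"jaw":0.8},
  {"delta_pos":[0.6,1,0],"twist":[0,0,0],"jaw":0.8},
  {"delta_pos":[0.6,1,0],"twist":[0,0,0],"jaw":0.8},
  {"delta_pos":[0.6,1,0],"twist":[0,0,0],"jaw":0.8},
  {"delta_pos":[0.6,1,0],"twist":[0,0,0],"jaw":0.8},
  {"delta_pos":[0.4,1,0],"twist":[0,0,0],"jaw":0.8},
  {"delta_pos":[0,1,0],"twist":[0,0,0],"jaw":0.8},
  {"delta_pos":[0,1,0],"twist":[0,0,0],"jaw":0.8},
  {"delta_pos":[0,1,0],"twist":[0,0,0],"jaw":0.8},
  {"delta_pos":[0,1,0],"twist":[0,0,0],"jaw":0.8},
  {"delta_pos":[0,1,0],"twist":[0,0,0],"jaw":0.8},
], newtons=25)

```text
time: 2.65
ee_pos: [394.2, -99.3, 213.9]
tool_rot: [-0.0, 0.677, 0.736, -0.0]
wrist_force: [0.1, 0.3, -0.7]
width: 82.0
gripper_force: 0.0
```

```bash
cat >> h.py <<'E'
def tins(show=True):
    g=get_image('top'); hsv=cv2.cvtColor(g['color'],cv2.COLOR_RGB2HSV)
    m=((hsv[:,:,1]<60)&(hsv[:,:,2]>110)).astype(np.uint8); m[:,:112]=0;m[:,196:]=0;m[:150]=0;m[275:]=0
    n,_,st,ce=cv2.connectedComponentsWithStats(m)
    for i in range(1,n):
        if st[i,4]>60: print('blob',st[i].tolist(),px2w(g,*ce[i],50).round(1))
    return g
E
python3 - <<'E'
from h import *
tins(); s=read_state();print(s['time'],s['ee_pos'].round(1),s['tool_rot'].round(3),s['joint_positions'].round(2),s['width'])
E
```

```text
blob [129, 173, 15, 16, 181] [602.3 357.3  50. ]
blob [157, 173, 15, 16, 182] [601.1 256.4  50. ]
blob [147, 202, 16, 16, 194] [495.3 291.9  50. ]
blob [129, 231, 18, 16, 207] [392.8 351.   50. ]
blob [158, 231, 16, 16, 191] [392.9 249.2  50. ]
2.7 [393.6 -97.2 213.8] [-0.001  0.677  0.736  0.   ] [-0.39  0.18  1.85  0.    1.11 -0.48] 82.25292603641681
```

Call:
servo_tool([
  {"delta_pos":[0,1,0],"twist":[0,0,0],"jaw":0.8},
  {"delta_pos":[0,1,0],"twist":[0,0,0],"jaw":0.8},
  {"delta_pos":[0,1,0],"twist":[0,0,0],"jaw":0.8},
  {"delta_pos":[0,1,0],"twist":[0,0,0],"jaw":0.8},
  {"delta_pos":[0,1,0],"twist":[0,0,0],"jaw":0.8},
  {"delta_pos":[0,1,0],"twist":[0,0,0],"jaw":0.8},
  {"delta_pos":[0,1,-0.5],"twist":[0,0,0],"jaw":0.8},
  {"delta_pos":[0,1,-0.5],"twist":[0,0,0],"jaw":0.8},
  {"delta_pos":[0,1,-0.5],"twist":[0,0,0],"jaw":0.8},
  {"delta_pos":[0,1,-0.5],"twist":[0,0,0],"jaw":0.8},
  {"delta_pos":[0,1,-0.5],"twist":[0,0,0],"jaw":0.8},
  {"delta_pos":[0,1,-0.5],"twist":[0,0,0],"jaw":0.8},
  {"delta_pos":[0,1,-0.5],"twist":[0,0,0],"jaw":0.8},
  {"delta_pos":[-0.06,0.96,-0.5],"twist":[0,0,0],"jaw":0.8},
  {"delta_pos":[0,0,-1],"twist":[0,0,0],"jaw":0.8},
  {"delta_pos":[0,0,-1],"twist":[0,0,0],"jaw":0.8},
  {"delta_pos":[0,0,-1],"twist":[0,0,0],"jaw":0.8},
  {"delta_pos":[0,0,-1],"twist":[0,0,0],"jaw":0.8},
  {"delta_pos":[0,0,0],"twist":[0,0,0],"jaw":0.8},
  {"delta_pos":[0,0,0],"twist":[0,0,0],"jaw":-1},
])

```text
time: 5.2
ee_pos: [393.2, 248.9, 14.5]
tool_rot: [0.0, 0.677, 0.736, 0.0]
wrist_force: [-0.7, 0.0, -0.0]
width: 74.7
gripper_force: 0.0
```

Call:
servo_tool([
  {"delta_pos":[0,0,0],"twist":[0,0,0],"jaw":-1},
  {"delta_pos":[0,0,0],"twist":[0,0,0],"jaw":-1},
  {"delta_pos":[0,0,0],"twist":[0,0,0],"jaw":-1},
])

```text
time: 5.58
ee_pos: [393.4, 249.0, 14.6]
tool_rot: [0.0, 0.677, 0.736, 0.001]
wrist_force: [-0.6, -0.1, 11.0]
width: 55.3
gripper_force: 25.0
```

Call:
servo_tool([
  {"delta_pos":[0,0,1],"twist":[0,0,0],"jaw":-1},
  {"delta_pos":[0,0,1],"twist":[0,0,0],"jaw":-1},
  {"delta_pos":[0,0,1],"twist":[0,0,0],"jaw":-1},
  {"delta_pos":[0,0,1],"twist":[0,0,0],"jaw":-1},
  {"delta_pos":[0.3,-1,0],"twist":[0,0,0],"jaw":-1},
  {"delta_pos":[0.3,-1,0],"twist":[0,0,0],"jaw":-1},
  {"delta_pos":[0.3,-1,0],"twist":[0,0,0],"jaw":-1},
  {"delta_pos":[0.3,-1,0],"twist":[0,0,0],"jaw":-1},
  {"delta_pos":[0.3,-1,0],"twist":[0,0,0],"jaw":-1},
  {"delta_pos":[0.3,-1,0],"twist":[0,0,0],"jaw":-1},
  {"delta_pos":[0.3,-1,0],"twist":[0,0,0],"jaw":-1},
  {"delta_pos":[0.3,-1,0],"twist":[0,0,0],"jaw":-1},
  {"delta_pos":[0.3,-1,0],"twist":[0,0,0],"jaw":-1},
  {"delta_pos":[0.3,-1,0],"twist":[0,0,0],"jaw":-1},
  {"delta_pos":[0.3,-1,0],"twist":[0,0,0],"jaw":-1},
  {"delta_pos":[0.3,-1,0],"twist":[0,0,0],"jaw":-1},
  {"delta_pos":[0.3,-1,0],"twist":[0,0,0],"jaw":-1},
  {"delta_pos":[0.3,-1,0],"twist":[0,0,0],"jaw":-1},
  {"delta_pos":[0.3,-1,0],"twist":[0,0,0],"jaw":-1},
  {"delta_pos":[0.3,-1,0],"twist":[0,0,0],"jaw":-1},
])

```text
time: 8.07
ee_pos: [512.9, -152.0, 114.1]
tool_rot: [0.0, 0.677, 0.736, -0.0]
wrist_force: [0.9, -0.5, -1.6]
width: 55.5
gripper_force: 25.0
```

Call:
servo_tool([
  {"delta_pos":[0.49,-1,0],"twist":[0,0,0],"jaw":-1},
  {"delta_pos":[0.49,-1,0],"twist":[0,0,0],"jaw":-1},
  {"delta_pos":[0.49,-1,0],"twist":[0,0,0],"jaw":-1},
  {"delta_pos":[0.49,-1,0],"twist":[0,0,0],"jaw":-1},
  {"delta_pos":[0.49,-1,0],"twist":[0,0,0],"jaw":-1},
  {"delta_pos":[0.49,-0.64,0],"twist":[0,0,0],"jaw":-1},
  {"delta_pos":[0,0,0],"twist":[0,0,0],"jaw":-1},
])

```text
time: 8.95
ee_pos: [586.7, -293.1, 113.9]
tool_rot: [0.0, 0.677, 0.736, 0.0]
wrist_force: [-0.4, -0.7, -1.6]
width: 55.6
gripper_force: 25.0
```

```bash
python3 - <<'E'
from h import *
g=tins(); cv2.imwrite('pics/top1.png',cv2.resize(g['color'][110:300,110:400,::-1],None,fx=2.7,fy=2.7))
E
```

```text
blob [129, 173, 15, 16, 182] [602.5 357.2  50. ]
blob [157, 173, 15, 15, 181] [601.2 256.4  50. ]
blob [147, 202, 16, 16, 193] [495.4 291.9  50. ]
blob [129, 231, 17, 16, 203] [392.4 351.6  50. ]
```

View pics/top1.png

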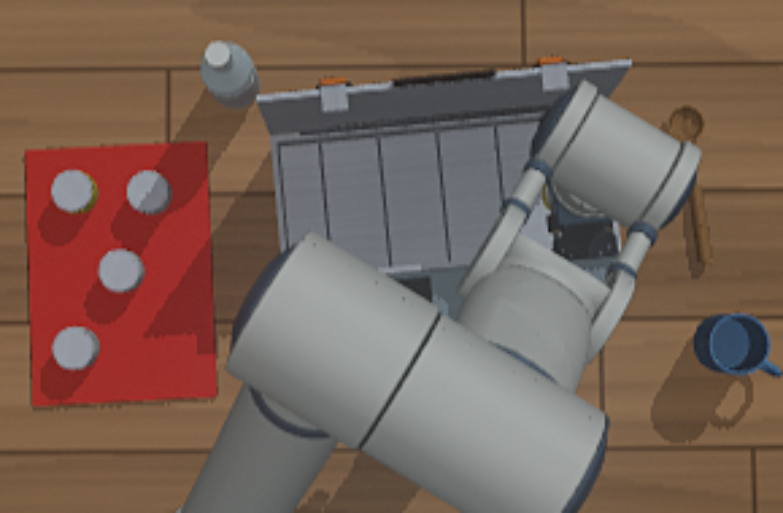

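The tin is above the tub's right end, the other four tins haven't moved, and the mug (737,345) and spoon are untouched. Lowering now.

Call:
servo_tool([
  {"delta_pos":[0,0,-1],"twist":[0,0,0],"jaw":-1},
  {"delta_pos":[0,0,-1],"twist":[0,0,0],"jaw":-1},
  {"delta_pos":[0,0,-1],"twist":[0,0,0],"jaw":-1},
  {"delta_pos":[0,0,-0.32],"twist":[0,0,0],"jaw":-1},
  {"delta_pos":[0,0,-0.16],"twist":[0,0,0],"jaw":-1},
  {"delta_pos":[0,0,0],"twist":[0,0,0],"jaw":-1},
])

```text
time: 9.75
ee_pos: [586.6, -292.2, 27.5]
tool_rot: [0.0, 0.677, 0.736, 0.0]
wrist_force: [-0.4, 0.1, -1.6]
width: 55.9
gripper_force: 25.0
```

Call:
servo_tool([
  {"delta_pos":[0,0,0],"twist":[0,0,0],"jaw":0.6},
  {"delta_pos":[0,0,0],"twist":[0,0,0],"jaw":0.6},
  {"delta_pos":[0,0,0],"twist":[0,0,0],"jaw":0.6},
  {"delta_pos":[0,0,1],"twist":[0,0,0],"jaw":0.6},
  {"delta_pos":[0,0,1],"twist":[0,0,0],"jaw":0.6},
  {"delta_pos":[0,0,1],"twist":[0,0,0],"jaw":0.6},
  {"delta_pos":[0,0,0.5],"twist":[0,0,0],"jaw":0.6},
])

```text
time: 10.62
ee_pos: [586.9, -292.5, 115.8]
tool_rot: [0.001, 0.677, 0.736, 0.0]
wrist_force: [-0.0, 0.6, -0.6]
width: 73.3
gripper_force: 0.0
```

```bash
python3 - <<'E'
from h import *
tins();g=get_image('side'); cv2.imwrite('pics/side1.png',cv2.resize(g['color'][90:340,150:350,::-1],None,fx=2.4,fy=2.4))
E
```

```text
blob [129, 173, 15, 16, 182] [602.5 357.2  50. ]
blob [157, 173, 15, 15, 181] [601.2 256.4  50. ]
blob [147, 202, 16, 16, 192] [495.2 292.   50. ]
blob [129, 231, 18, 16, 203] [392.7 351.4  50. ]
```

View pics/side1.png

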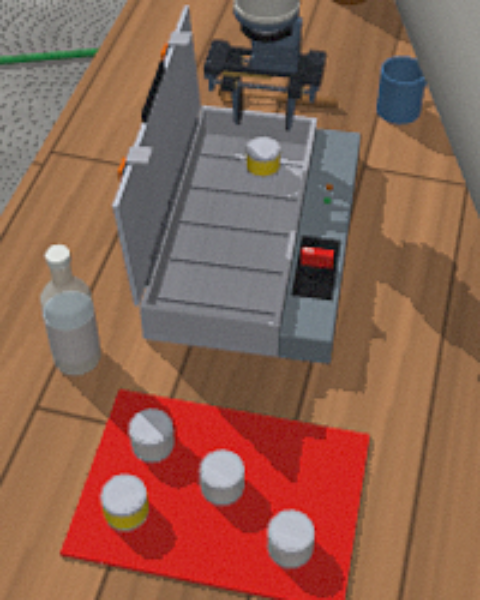

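The side view shows the first tin standing in the tub at (263,155), with four tins left on the board. Next is C.

Call:
servo_tool([
  {"delta_pos":[-0.18,1,0],"twist":[0,0,0],"jaw":0.8},
  {"delta_pos":[-0.18,1,0],"twist":[0,0,0],"jaw":0.8},
  {"delta_pos":[-0.18,1,0],"twist":[0,0,0],"jaw":0.8},
  {"delta_pos":[-0.18,1,0],"twist":[0,0,0],"jaw":0.8},
  {"delta_pos":[-0.18,1,0],"twist":[0,0,0],"jaw":0.8},
  {"delta_pos":[-0.18,1,0],"twist":[0,0,0],"jaw":0.8},
  {"delta_pos":[-0.18,1,0],"twist":[0,0,0],"jaw":0.8},
  {"delta_pos":[-0.18,1,0],"twist":[0,0,0],"jaw":0.8},
  {"delta_pos":[-0.18,1,0],"twist":[0,0,0],"jaw":0.8},
  {"delta_pos":[-0.18,1,0],"twist":[0,0,0],"jaw":0.8},
  {"delta_pos":[-0.18,1,0],"twist":[0,0,0],"jaw":0.8},
  {"delta_pos":[-0.18,1,0],"twist":[0,0,0],"jaw":0.8},
  {"delta_pos":[-0.18,1,0],"twist":[0,0,0],"jaw":0.8},
  {"delta_pos":[-0.18,1,0],"twist":[0,0,0],"jaw":0.8},
  {"delta_pos":[-0.18,1,0],"twist":[0,0,0],"jaw":0.8},
  {"delta_pos":[-0.18,1,0],"twist":[0,0,0],"jaw":0.8},
  {"delta_pos":[-0.18,1,0],"twist":[0,0,0],"jaw":0.8},
  {"delta_pos":[-0.18,1,0],"twist":[0,0,0],"jaw":0.8},
  {"delta_pos":[-0.18,1,0],"twist":[0,0,0],"jaw":0.8},
  {"delta_pos":[-0.18,1,0],"twist":[0,0,0],"jaw":0.8},
])

```text
time: 13.22
ee_pos: [495.6, 209.3, 114.5]
tool_rot: [0.0, 0.677, 0.736, 0.0]
wrist_force: [0.5, 0.1, -0.2]
width: 82.1
gripper_force: 0.0
```

```bash
python3 - <<'E'
from h import *
tins()
E
```

```text
blob [129, 173, 15, 16, 182] [602.5 357.2  50. ]
blob [125, 173, 59, 50, 1776] [530.7 294.7  50. ]
blob [178, 213, 10, 13, 99] [460.8 191.1  50. ]
blob [129, 226, 67, 49, 2118] [336.8 262.4  50. ]
```

Call:
servo_tool([
  {"delta_pos":[0,1,0],"twist":[0,0,0],"jaw":0.8},
  {"delta_pos":[0,1,0],"twist":[0,0,0],"jaw":0.8},
  {"delta_pos":[0,1,0],"twist":[0,0,0],"jaw":0.8},
  {"delta_pos":[0,0.32,0],"twist":[0,0,0],"jaw":0.8},
  {"delta_pos":[0,0,-1],"twist":[0,0,0],"jaw":0.8},
  {"delta_pos":[0,0,-1],"twist":[0,0,0],"jaw":0.8},
  {"delta_pos":[0,0,-1],"twist":[0,0,0],"jaw":0.8},
  {"delta_pos":[0,0,-1],"twist":[0,0,0],"jaw":0.8},
  {"delta_pos":[0,0,0],"twist":[0,0,0],"jaw":0.8},
  {"delta_pos":[0,0,0],"twist":[0,0,0],"jaw":-1},
  {"delta_pos":[0,0,0],"twist":[0,0,0],"jaw":-1},
  {"delta_pos":[0,0,0],"twist":[0,0,0],"jaw":-1},
  {"delta_pos":[0,0,0],"twist":[0,0,0],"jaw":-1},
  {"delta_pos":[0,0,1],"twist":[0,0,0],"jaw":-1},
  {"delta_pos":[0,0,1],"twist":[0,0,0],"jaw":-1},
  {"delta_pos":[0,0,1],"twist":[0,0,0],"jaw":-1},
  {"delta_pos":[0,0,1],"twist":[0,0,0],"jaw":-1},
])

```text
time: 15.4
ee_pos: [496.2, 290.8, 115.4]
tool_rot: [-0.0, 0.677, 0.736, -0.0]
wrist_force: [-0.1, 0.1, -2.3]
width: 55.7
gripper_force: 25.0
```

Call:
servo_tool([
  {"delta_pos":[0.17,-1,0],"twist":[0,0,0],"jaw":-1},
  {"delta_pos":[0.17,-1,0],"twist":[0,0,0],"jaw":-1},
  {"delta_pos":[0.17,-1,0],"twist":[0,0,0],"jaw":-1},
  {"delta_pos":[0.17,-1,0],"twist":[0,0,0],"jaw":-1},
  {"delta_pos":[0.17,-1,0],"twist":[0,0,0],"jaw":-1},
  {"delta_pos":[0.17,-1,0],"twist":[0,0,0],"jaw":-1},
  {"delta_pos":[0.17,-1,0],"twist":[0,0,0],"jaw":-1},
  {"delta_pos":[0.17,-1,0],"twist":[0,0,0],"jaw":-1},
  {"delta_pos":[0.17,-1,0],"twist":[0,0,0],"jaw":-1},
  {"delta_pos":[0.17,-1,0],"twist":[0,0,0],"jaw":-1},
  {"delta_pos":[0.17,-1,0],"twist":[0,0,0],"jaw":-1},
  {"delta_pos":[0.17,-1,0],"twist":[0,0,0],"jaw":-1},
  {"delta_pos":[0.17,-1,0],"twist":[0,0,0],"jaw":-1},
  {"delta_pos":[0.17,-1,0],"twist":[0,0,0],"jaw":-1},
  {"delta_pos":[0.17,-1,0],"twist":[0,0,0],"jaw":-1},
  {"delta_pos":[0.17,-1,0],"twist":[0,0,0],"jaw":-1},
  {"delta_pos":[0.17,-1,0],"twist":[0,0,0],"jaw":-1},
  {"delta_pos":[0.17,-1,0],"twist":[0,0,0],"jaw":-1},
  {"delta_pos":[0.17,-1,0],"twist":[0,0,0],"jaw":-1},
  {"delta_pos":[0.17,-1,0],"twist":[0,0,0],"jaw":-1},
])

```text
time: 17.9
ee_pos: [581.6, -210.4, 114.5]
tool_rot: [-0.0, 0.677, 0.736, 0.0]
wrist_force: [0.2, 0.5, -2.4]
width: 56.1
gripper_force: 25.0
```

Call:
servo_tool([
  {"delta_pos":[0,-0.34,0],"twist":[0,0,0],"jaw":-1},
  {"delta_pos":[0,0,-1],"twist":[0,0,0],"jaw":-1},
  {"delta_pos":[0,0,-1],"twist":[0,0,0],"jaw":-1},
  {"delta_pos":[0,0,-1],"twist":[0,0,0],"jaw":-1},
  {"delta_pos":[0,0,-0.32],"twist":[0,0,0],"jaw":-1},
  {"delta_pos":[0,0,-0.16],"twist":[0,0,0],"jaw":-1},
  {"delta_pos":[0,0,0],"twist":[0,0,0],"jaw":-1},
])

```text
time: 18.77
ee_pos: [581.7, -217.8, 28.0]
tool_rot: [0.0, 0.677, 0.736, 0.0]
wrist_force: [1.0, -0.5, -2.5]
width: 55.8
gripper_force: 25.0
```

Call:
servo_tool([
  {"delta_pos":[0,0,-0.04],"twist":[0,0,0],"jaw":0.6},
  {"delta_pos":[0,0,0],"twist":[0,0,0],"jaw":0.6},
  {"delta_pos":[0,0,0],"twist":[0,0,0],"jaw":0.6},
  {"delta_pos":[0,0,1],"twist":[0,0,0],"jaw":0.6},
  {"delta_pos":[0,0,1],"twist":[0,0,0],"jaw":0.6},
  {"delta_pos":[0,0,1],"twist":[0,0,0],"jaw":0.6},
  {"delta_pos":[0,0,0.5],"twist":[0,0,0],"jaw":0.8},
  {"delta_pos":[0,1,0],"twist":[0,0,0],"jaw":0.8},
  {"delta_pos":[0,1,0],"twist":[0,0,0],"jaw":0.8},
  {"delta_pos":[0,1,0],"twist":[0,0,0],"jaw":0.8},
  {"delta_pos":[0,1,0],"twist":[0,0,0],"jaw":0.8},
])

```text
time: 20.15
ee_pos: [580.7, -115.8, 113.0]
tool_rot: [-0.001, 0.677, 0.736, -0.0]
wrist_force: [-0.2, -0.8, 0.0]
width: 82.1
gripper_force: 0.0
```

```bash
python3 - <<'E'
from h import *
tins()
E
```

```text
blob [129, 173, 15, 16, 181] [602.3 357.3  50. ]
blob [157, 173, 15, 15, 179] [601.2 256.4  50. ]
blob [141, 219, 55, 56, 2478] [349.9 231.   50. ]
blob [129, 231, 18, 16, 205] [392.6 351.1  50. ]
```

Call:
servo_tool([
  {"delta_pos":[0,1,0],"twist":[0,0,0],"jaw":0.8},
  {"delta_pos":[0,1,0],"twist":[0,0,0],"jaw":0.8},
  {"delta_pos":[0,1,0],"twist":[0,0,0],"jaw":0.8},
  {"delta_pos":[0,1,0],"twist":[0,0,0],"jaw":0.8},
  {"delta_pos":[0,1,0],"twist":[0,0,0],"jaw":0.8},
  {"delta_pos":[0,1,0],"twist":[0,0,0],"jaw":0.8},
  {"delta_pos":[0,1,0],"twist":[0,0,0],"jaw":0.8},
  {"delta_pos":[0,1,0],"twist":[0,0,0],"jaw":0.8},
  {"delta_pos":[0,1,0],"twist":[0,0,0],"jaw":0.8},
  {"delta_pos":[0,1,0],"twist":[0,0,0],"jaw":0.8},
  {"delta_pos":[0,1,0],"twist":[0,0,0],"jaw":0.8},
  {"delta_pos":[0,1,0],"twist":[0,0,0],"jaw":0.8},
  {"delta_pos":[0,1,0],"twist":[0,0,0],"jaw":0.8},
  {"delta_pos":[0.4,1,0],"twist":[0,0,0],"jaw":0.8},
  {"delta_pos":[0.4,0.92,0],"twist":[0,0,0],"jaw":0.8},
  {"delta_pos":[0,0,-1],"twist":[0,0,0],"jaw":0.8},
  {"delta_pos":[0,0,-1],"twist":[0,0,0],"jaw":0.8},
  {"delta_pos":[0,0,-1],"twist":[0,0,0],"jaw":0.8},
  {"delta_pos":[0,0,-0.96],"twist":[0,0,0],"jaw":0.8},
  {"delta_pos":[0,0,0],"twist":[0,0,0],"jaw":0.8},
])

```text
time: 22.7
ee_pos: [599.2, 255.3, 12.7]
tool_rot: [-0.001, 0.677, 0.736, -0.002]
wrist_force: [-0.5, 0.3, -0.0]
width: 81.9
gripper_force: 0.0
```

Call:
servo_tool([
  {"delta_pos":[0,0,0],"twist":[0,0,0],"jaw":-1},
  {"delta_pos":[0,0,0],"twist":[0,0,0],"jaw":-1},
  {"delta_pos":[0,0,0],"twist":[0,0,0],"jaw":-1},
  {"delta_pos":[0,0,0],"twist":[0,0,0],"jaw":-1},
  {"delta_pos":[0,0,1],"twist":[0,0,0],"jaw":-1},
  {"delta_pos":[0,0,1],"twist":[0,0,0],"jaw":-1},
  {"delta_pos":[-0.4,0,1],"twist":[0,0,0],"jaw":-1},
  {"delta_pos":[-0.4,0,1],"twist":[0,0,0],"jaw":-1},
])

```text
time: 23.7
ee_pos: [581.0, 255.2, 115.7]
tool_rot: [-0.0, 0.677, 0.736, -0.0]
wrist_force: [-0.0, 0.5, -2.1]
width: 55.4
gripper_force: 25.0
```

Call:
servo_tool([
  {"delta_pos":[0,-1,0],"twist":[0,0,0],"jaw":-1},
  {"delta_pos":[0,-1,0],"twist":[0,0,0],"jaw":-1},
  {"delta_pos":[0,-1,0],"twist":[0,0,0],"jaw":-1},
  {"delta_pos":[0,-1,0],"twist":[0,0,0],"jaw":-1},
  {"delta_pos":[0,-1,0],"twist":[0,0,0],"jaw":-1},
  {"delta_pos":[0,-1,0],"twist":[0,0,0],"jaw":-1},
  {"delta_pos":[0,-1,0],"twist":[0,0,0],"jaw":-1},
  {"delta_pos":[0,-1,0],"twist":[0,0,0],"jaw":-1},
  {"delta_pos":[0,-1,0],"twist":[0,0,0],"jaw":-1},
  {"delta_pos":[0,-1,0],"twist":[0,0,0],"jaw":-1},
  {"delta_pos":[0,-1,0],"twist":[0,0,0],"jaw":-1},
  {"delta_pos":[0,-1,0],"twist":[0,0,0],"jaw":-1},
  {"delta_pos":[0,-1,0],"twist":[0,0,0],"jaw":-1},
  {"delta_pos":[0,-1,0],"twist":[0,0,0],"jaw":-1},
  {"delta_pos":[-0.14,-1,0],"twist":[0,0,0],"jaw":-1},
  {"delta_pos":[-0.14,-0.94,0],"twist":[0,0,0],"jaw":-1},
  {"delta_pos":[0,0,-1],"twist":[0,0,0],"jaw":-1},
  {"delta_pos":[0,0,-1],"twist":[0,0,0],"jaw":-1},
  {"delta_pos":[0,0,-1],"twist":[0,0,0],"jaw":-1},
  {"delta_pos":[0,0,-0.48],"twist":[0,0,0],"jaw":-1},
])

```text
time: 26.2
ee_pos: [573.7, -143.0, 26.9]
tool_rot: [-0.001, 0.677, 0.736, -0.0]
wrist_force: [-13.6, -1.6, 37.9]
width: 55.5
gripper_force: 25.0
```

Call:
servo_tool([
  {"delta_pos":[0,0,-0.04],"twist":[0,0,0],"jaw":-1},
  {"delta_pos":[0,0,0],"twist":[0,0,0],"jaw":0.6},
  {"delta_pos":[0,0,0],"twist":[0,0,0],"jaw":0.6},
  {"delta_pos":[0,0,0],"twist":[0,0,0],"jaw":0.6},
  {"delta_pos":[0,0,1],"twist":[0,0,0],"jaw":0.6},
  {"delta_pos":[0,0,1],"twist":[0,0,0],"jaw":0.6},
  {"delta_pos":[0,0,1],"twist":[0,0,0],"jaw":0.6},
  {"delta_pos":[0,0,0.5],"twist":[0,0,0],"jaw":0.8},
])

```text
time: 27.2
ee_pos: [574.9, -143.3, 115.8]
tool_rot: [0.001, 0.677, 0.736, 0.0]
wrist_force: [-0.9, -0.1, 0.0]
width: 79.8
gripper_force: 0.0
```

```bash
python3 - <<'E'
from h import *
tins()
E
```

```text
blob [129, 173, 15, 16, 181] [602.3 357.3  50. ]
blob [149, 217, 47, 58, 2165] [353.1 216.   50. ]
blob [129, 231, 17, 16, 203] [392.6 351.4  50. ]
```

Call:
servo_tool([
  {"delta_pos":[-0.364,1,0],"twist":[0,0,0],"jaw":0.8},
  {"delta_pos":[-0.364,1,0],"twist":[0,0,0],"jaw":0.8},
  {"delta_pos":[-0.364,1,0],"twist":[0,0,0],"jaw":0.8},
  {"delta_pos":[-0.364,1,0],"twist":[0,0,0],"jaw":0.8},
  {"delta_pos":[-0.364,1,0],"twist":[0,0,0],"jaw":0.8},
  {"delta_pos":[-0.364,1,0],"twist":[0,0,0],"jaw":0.8},
  {"delta_pos":[-0.364,1,0],"twist":[0,0,0],"jaw":0.8},
  {"delta_pos":[-0.364,1,0],"twist":[0,0,0],"jaw":0.8},
  {"delta_pos":[-0.364,1,0],"twist":[0,0,0],"jaw":0.8},
  {"delta_pos":[-0.364,1,0],"twist":[0,0,0],"jaw":0.8},
  {"delta_pos":[-0.364,1,0],"twist":[0,0,0],"jaw":0.8},
  {"delta_pos":[-0.364,1,0],"twist":[0,0,0],"jaw":0.8},
  {"delta_pos":[-0.364,1,0],"twist":[0,0,0],"jaw":0.8},
  {"delta_pos":[-0.364,1,0],"twist":[0,0,0],"jaw":0.8},
  {"delta_pos":[-0.364,1,0],"twist":[0,0,0],"jaw":0.8},
  {"delta_pos":[-0.364,1,0],"twist":[0,0,0],"jaw":0.8},
  {"delta_pos":[-0.364,1,0],"twist":[0,0,0],"jaw":0.8},
  {"delta_pos":[-0.364,1,0],"twist":[0,0,0],"jaw":0.8},
  {"delta_pos":[-0.364,1,0],"twist":[0,0,0],"jaw":0.8},
  {"delta_pos":[-0.364,0.76,0],"twist":[0,0,0],"jaw":0.8},
])

```text
time: 29.75
ee_pos: [390.6, 351.7, 113.5]
tool_rot: [-0.0, 0.676, 0.737, -0.001]
wrist_force: [-0.4, 0.0, 0.3]
width: 82.2
gripper_force: 0.0
```

Call:
servo_tool([
  {"delta_pos":[0,0,-1],"twist":[0,0,0],"jaw":0.8},
  {"delta_pos":[0,0,-1],"twist":[0,0,0],"jaw":0.8},
  {"delta_pos":[0,0,-1],"twist":[0,0,0],"jaw":0.8},
  {"delta_pos":[0,0,-1],"twist":[0,0,0],"jaw":0.8},
  {"delta_pos":[0,0,0],"twist":[0,0,0],"jaw":0.8},
  {"delta_pos":[0,0,0],"twist":[0,0,0],"jaw":-1},
  {"delta_pos":[0,0,0],"twist":[0,0,0],"jaw":-1},
  {"delta_pos":[0,0,0],"twist":[0,0,0],"jaw":-1},
  {"delta_pos":[0,0,0],"twist":[0,0,0],"jaw":-1},
  {"delta_pos":[0,0,1],"twist":[0,0,0],"jaw":-1},
  {"delta_pos":[0,0,1],"twist":[0,0,0],"jaw":-1},
  {"delta_pos":[0,0,1],"twist":[0,0,0],"jaw":-1},
  {"delta_pos":[0,0,1],"twist":[0,0,0],"jaw":-1},
])

```text
time: 31.38
ee_pos: [392.2, 350.7, 115.4]
tool_rot: [0.0, 0.677, 0.736, 0.0]
wrist_force: [0.3, -0.2, -1.4]
width: 55.6
gripper_force: 25.0
```

```bash
python3 - <<'E'
from h import *
g=tins(); cv2.imwrite('pics/top2.png',cv2.resize(g['color'][110:300,110:400,::-1],None,fx=2.7,fy=2.7))
E
```

```text
blob [129, 173, 15, 16, 181] [602.3 357.3  50. ]
blob [112, 211, 19, 43, 354] [408.6 423.2  50. ]
blob [126, 242, 12, 13, 98] [359.6 372.5  50. ]
blob [115, 255, 39, 20, 407] [291.1 355.1  50. ]
```

View pics/top2.png

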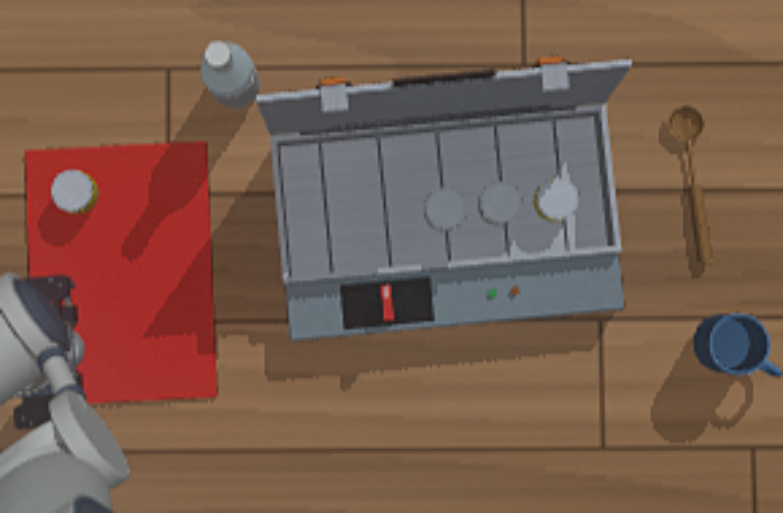

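Three tins stand in a row in the tub, at (445,208), (501,202) and (557,199). One is in the gripper and one is left on the board at (74,191).

Call:
servo_tool([
  {"delta_pos":[0.412,-1,0],"twist":[0,0,0],"jaw":-1},
  {"delta_pos":[0.412,-1,0],"twist":[0,0,0],"jaw":-1},
  {"delta_pos":[0.412,-1,0],"twist":[0,0,0],"jaw":-1},
  {"delta_pos":[0.412,-1,0],"twist":[0,0,0],"jaw":-1},
  {"delta_pos":[0.412,-1,0],"twist":[0,0,0],"jaw":-1},
  {"delta_pos":[0.412,-1,0],"twist":[0,0,0],"jaw":-1},
  {"delta_pos":[0.412,-1,0],"twist":[0,0,0],"jaw":-1},
  {"delta_pos":[0.412,-1,0],"twist":[0,0,0],"jaw":-1},
  {"delta_pos":[0.412,-1,0],"twist":[0,0,0],"jaw":-1},
  {"delta_pos":[0.412,-1,0],"twist":[0,0,0],"jaw":-1},
  {"delta_pos":[0.412,-1,0],"twist":[0,0,0],"jaw":-1},
  {"delta_pos":[0.412,-1,0],"twist":[0,0,0],"jaw":-1},
  {"delta_pos":[0.412,-1,0],"twist":[0,0,0],"jaw":-1},
  {"delta_pos":[0.412,-1,0],"twist":[0,0,0],"jaw":-1},
  {"delta_pos":[0.412,-1,0],"twist":[0,0,0],"jaw":-1},
  {"delta_pos":[0.412,-1,0],"twist":[0,0,0],"jaw":-1},
  {"delta_pos":[0.412,-0.76,0],"twist":[0,0,0],"jaw":-1},
])

```text
time: 33.55
ee_pos: [567.7, -69.2, 114.2]
tool_rot: [-0.0, 0.677, 0.736, -0.0]
wrist_force: [0.5, -0.1, -1.6]
width: 55.8
gripper_force: 25.0
```

Call:
servo_tool([
  {"delta_pos":[0,0,-1],"twist":[0,0,0],"jaw":-1},
  {"delta_pos":[0,0,-1],"twist":[0,0,0],"jaw":-1},
  {"delta_pos":[0,0,-1],"twist":[0,0,0],"jaw":-1},
  {"delta_pos":[0,0,-0.32],"twist":[0,0,0],"jaw":-1},
  {"delta_pos":[0,0,-0.12],"twist":[0,0,0],"jaw":-1},
  {"delta_pos":[0,0,-0.04],"twist":[0,0,0],"jaw":-1},
  {"delta_pos":[0,0,0],"twist":[0,0,0],"jaw":0.6},
  {"delta_pos":[0,0,0],"twist":[0,0,0],"jaw":0.6},
  {"delta_pos":[0,0,0],"twist":[0,0,0],"jaw":0.6},
  {"delta_pos":[0,0,1],"twist":[0,0,0],"jaw":0.6},
  {"delta_pos":[0,0,1],"twist":[0,0,0],"jaw":0.6},
  {"delta_pos":[0,0,1],"twist":[0,0,0],"jaw":0.6},
  {"delta_pos":[0,0,0.5],"twist":[0,0,0],"jaw":0.8},
])

```text
time: 35.17
ee_pos: [568.0, -68.3, 116.2]
tool_rot: [0.001, 0.677, 0.736, 0.0]
wrist_force: [-0.1, 0.9, 0.3]
width: 80.1
gripper_force: 0.0
```

```bash
python3 - <<'E'
from h import *
tins()
E
```

```text
blob [129, 173, 15, 16, 181] [602.3 357.3  50. ]
blob [128, 231, 68, 44, 2386] [331.3 263.4  50. ]
```

Call:
servo_tool([
  {"delta_pos":[0,1,0],"twist":[0,0,0],"jaw":0.8},
  {"delta_pos":[0,1,0],"twist":[0,0,0],"jaw":0.8},
  {"delta_pos":[0,1,0],"twist":[0,0,0],"jaw":0.8},
  {"delta_pos":[0,1,0],"twist":[0,0,0],"jaw":0.8},
  {"delta_pos":[0,1,0],"twist":[0,0,0],"jaw":0.8},
  {"delta_pos":[0,1,0],"twist":[0,0,0],"jaw":0.8},
  {"delta_pos":[0,1,0],"twist":[0,0,0],"jaw":0.8},
  {"delta_pos":[0,1,0],"twist":[0,0,0],"jaw":0.8},
  {"delta_pos":[0,1,0],"twist":[0,0,0],"jaw":0.8},
  {"delta_pos":[0,1,0],"twist":[0,0,0],"jaw":0.8},
  {"delta_pos":[0,1,0],"twist":[0,0,0],"jaw":0.8},
  {"delta_pos":[0.23,1,0],"twist":[0,0,0],"jaw":0.8},
  {"delta_pos":[0.23,1,0],"twist":[0,0,0],"jaw":0.8},
  {"delta_pos":[0.23,1,0],"twist":[0,0,0],"jaw":0.8},
  {"delta_pos":[0.23,1,0],"twist":[0,0,0],"jaw":0.8},
  {"delta_pos":[0.23,1,0],"twist":[0,0,0],"jaw":0.8},
  {"delta_pos":[0.23,0.96,0],"twist":[0,0,0],"jaw":0.8},
])

```text
time: 37.35
ee_pos: [602.3, 357.1, 114.3]
tool_rot: [-0.0, 0.677, 0.736, -0.0]
wrist_force: [0.1, -0.0, -0.9]
width: 82.2
gripper_force: 0.0
```

Call:
servo_tool([
  {"delta_pos":[0,0,-1],"twist":[0,0,0],"jaw":0.8},
  {"delta_pos":[0,0,-1],"twist":[0,0,0],"jaw":0.8},
  {"delta_pos":[0,0,-1],"twist":[0,0,0],"jaw":0.8},
  {"delta_pos":[0,0,-1],"twist":[0,0,0],"jaw":0.8},
  {"delta_pos":[0,0,0],"twist":[0,0,0],"jaw":0.8},
  {"delta_pos":[0,0,0],"twist":[0,0,0],"jaw":-1},
  {"delta_pos":[0,0,0],"twist":[0,0,0],"jaw":-1},
  {"delta_pos":[0,0,0],"twist":[0,0,0],"jaw":-1},
  {"delta_pos":[0,0,0],"twist":[0,0,0],"jaw":-1},
  {"delta_pos":[0,0,1],"twist":[0,0,0],"jaw":-1},
  {"delta_pos":[0,0,1],"twist":[0,0,0],"jaw":-1},
  {"delta_pos":[-0.5,0,1],"twist":[0,0,0],"jaw":-1},
  {"delta_pos":[-0.5,0,1],"twist":[0,0,0],"jaw":-1},
])

```text
time: 38.98
ee_pos: [576.5, 355.7, 115.7]
tool_rot: [-0.0, 0.677, 0.736, -0.0]
wrist_force: [0.7, 0.5, -1.9]
width: 55.9
gripper_force: 25.0
```

```bash
python3 - <<'E'
from h import *
tins(); print(read_state()['ee_pos'])
E
```

```text
blob [112, 150, 20, 34, 340] [648.9 423.7  50. ]
blob [126, 180, 12, 14, 113] [579.2 371.9  50. ]
blob [112, 195, 45, 80, 2572] [387.4 372.   50. ]
[576.27677553 356.48162682 119.04630507]
```

Call:
servo_tool([
  {"delta_pos":[-0.16,-1,0],"twist":[0,0,0],"jaw":-1},
  {"delta_pos":[-0.16,-1,0],"twist":[0,0,0],"jaw":-1},
  {"delta_pos":[-0.16,-1,0],"twist":[0,0,0],"jaw":-1},
  {"delta_pos":[-0.16,-1,0],"twist":[0,0,0],"jaw":-1},
  {"delta_pos":[0,-1,0],"twist":[0,0,0],"jaw":-1},
  {"delta_pos":[0,-1,0],"twist":[0,0,0],"jaw":-1},
  {"delta_pos":[0,-1,0],"twist":[0,0,0],"jaw":-1},
  {"delta_pos":[0,-1,0],"twist":[0,0,0],"jaw":-1},
  {"delta_pos":[0,-1,0],"twist":[0,0,0],"jaw":-1},
  {"delta_pos":[0,-1,0],"twist":[0,0,0],"jaw":-1},
  {"delta_pos":[0,-1,0],"twist":[0,0,0],"jaw":-1},
  {"delta_pos":[0,-1,0],"twist":[0,0,0],"jaw":-1},
  {"delta_pos":[0,-1,0],"twist":[0,0,0],"jaw":-1},
  {"delta_pos":[0,-0.96,0],"twist":[0,0,0],"jaw":-1},
])

```text
time: 40.78
ee_pos: [560.9, 5.9, 114.7]
tool_rot: [-0.0, 0.677, 0.736, -0.0]
wrist_force: [0.5, 0.5, -2.2]
width: 55.6
gripper_force: 25.0
```

Call:
servo_tool([
  {"delta_pos":[0,0,-1],"twist":[0,0,0],"jaw":-1},
  {"delta_pos":[0,0,-1],"twist":[0,0,0],"jaw":-1},
  {"delta_pos":[0,0,-1],"twist":[0,0,0],"jaw":-1},
  {"delta_pos":[0,0,-0.32],"twist":[0,0,0],"jaw":-1},
  {"delta_pos":[0,0,-0.12],"twist":[0,0,0],"jaw":-1},
  {"delta_pos":[0,0,-0.04],"twist":[0,0,0],"jaw":-1},
  {"delta_pos":[0,0,0],"twist":[0,0,0],"jaw":0.6},
  {"delta_pos":[0,0,0],"twist":[0,0,0],"jaw":0.6},
  {"delta_pos":[0,0,0],"twist":[0,0,0],"jaw":0.6},
  {"delta_pos":[0,0,1],"twist":[0,0,0],"jaw":0.6},
  {"delta_pos":[0,0,1],"twist":[0,0,0],"jaw":0.6},
  {"delta_pos":[0,0,1],"twist":[0,0,0],"jaw":0.6},
  {"delta_pos":[0,0,0.5],"twist":[0,0,0],"jaw":0.8},
  {"delta_pos":[-0.6,0,1],"twist":[0,0,0],"jaw":-1},
  {"delta_pos":[-0.6,0,1],"twist":[0,0,0],"jaw":-1},
  {"delta_pos":[-0.6,0,1],"twist":[0,0,0],"jaw":-1},
  {"delta_pos":[-0.6,0,1],"twist":[0,0,0],"jaw":-1},
  {"delta_pos":[-0.6,0,1],"twist":[0,0,0],"jaw":-1},
  {"delta_pos":[-0.6,0,1],"twist":[0,0,0],"jaw":-1},
])

```text
time: 43.15
ee_pos: [470.3, 6.8, 265.8]
tool_rot: [-0.0, 0.677, 0.736, -0.0]
wrist_force: [1.0, 0.5, 0.1]
width: 25.2
gripper_force: 0.0
```

```bash
python3 - <<'E'
from h import *
a=get_image('side')['color'][90:340,150:350]; b=get_image('top')['color'][110:300,110:400]
a=cv2.resize(a,None,fx=1.75,fy=1.75);b=cv2.resize(b,(440,288));c=np.zeros((437,790,3),np.uint8)
c[:a.shape[0],:350]=a;c[:288,350:]=b;cv2.imwrite('pics/five.png',c[:,:,::-1])
E
```

```text
Traceback (most recent call last):
ValueError: could not broadcast input array from shape (438,350,3) into shape (437,350,3)
```

```bash
python3 - <<'E'
from h import *
a=get_image('side')['color'][90:340,150:350]; b=get_image('top')['color'][110:300,110:400]
a=cv2.resize(a,(350,438));b=cv2.resize(b,(440,288));c=np.zeros((438,790,3),np.uint8)
c[:,:350]=a;c[:288,350:]=b;cv2.imwrite('pics/five.png',c[:,:,::-1])
s=read_state();print(s['ee_pos'],s['joint_positions'].round(2))
p=[594,-141.4,.0863];C,S=np.cos(p[2]),np.sin(p[2])
W=lambda lx,z:np.array([p[0]+C*lx,p[1]+S*lx,z])
th=np.append(np.arange(1.6,0.05,-0.1),0.05); r=165
pts=[W(98-r*np.cos(t)+8*np.sin(t)+13.5,76+r*np.sin(t)+8*np.cos(t)) for t in th]
print(W(145,241)); print(pts[0],pts[-1])
print((np.diff(pts,axis=0)/25).round(2).tolist())
E
```

```text
[471.12106584   6.82211053 265.14862363] [-0.11  0.22  1.63  0.    1.29 -0.2 ]
[ 738.46037751 -128.90202699  241.        ]
[ 717.85186928 -130.68496972  240.69604832] [ 541.30288708 -145.95908469   92.23656501]
[[-0.66, -0.06, 0.02], [-0.66, -0.06, -0.05], [-0.65, -0.06, -0.11], [-0.63, -0.05, -0.18], [-0.61, -0.05, -0.24], [-0.59, -0.05, -0.3], [-0.55, -0.05, -0.36], [-0.51, -0.04, -0.41], [-0.47, -0.04, -0.46], [-0.42, -0.04, -0.51], [-0.37, -0.03, -0.55], [-0.31, -0.03, -0.58], [-0.26, -0.02, -0.61], [-0.19, -0.02, -0.63], [-0.13, -0.01, -0.65], [-0.04, -0.0, -0.33]]
```

View pics/five.png

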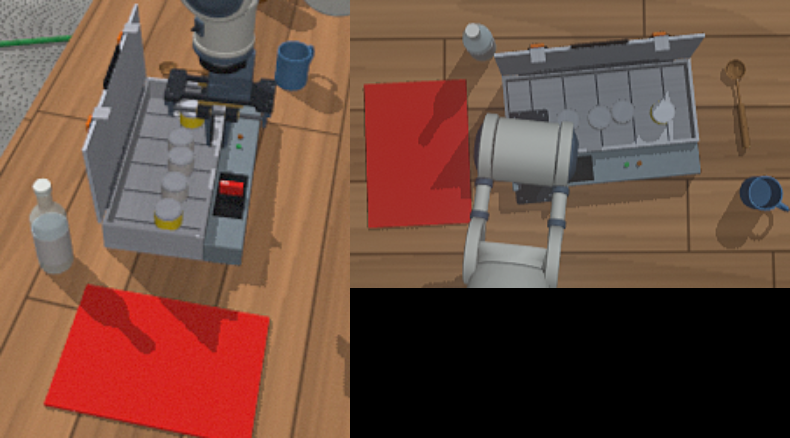

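All five tins stand upright in the tub and the board is empty. One tin has shifted a little along the row, but it is still well inside. Now over the lid and behind it.

Call:
servo_tool([
  {"delta_pos":[0,0,1],"twist":[0,0,0],"jaw":-1},
  {"delta_pos":[0,0,1],"twist":[0,0,0],"jaw":-1},
  {"delta_pos":[0,-0.9,0],"twist":[0,0,0],"jaw":-1},
  {"delta_pos":[0,-0.9,0],"twist":[0,0,0],"jaw":-1},
  {"delta_pos":[0,-0.9,0],"twist":[0,0,0],"jaw":-1},
  {"delta_pos":[0,-0.9,0],"twist":[0,0,0],"jaw":-1},
  {"delta_pos":[0,-0.9,0],"twist":[0,0,0],"jaw":-1},
  {"delta_pos":[0,-0.92,0],"twist":[0,0,0],"jaw":-1},
  {"delta_pos":[0.97,0,0],"twist":[0,0,0],"jaw":-1},
  {"delta_pos":[0.97,0,0],"twist":[0,0,0],"jaw":-1},
  {"delta_pos":[0.97,0,0],"twist":[0,0,0],"jaw":-1},
  {"delta_pos":[0.97,0,0],"twist":[0,0,0],"jaw":-1},
  {"delta_pos":[0.97,0,0],"twist":[0,0,0],"jaw":-1},
  {"delta_pos":[0.97,0,0],"twist":[0,0,0],"jaw":-1},
  {"delta_pos":[0.97,0,0],"twist":[0,0,0],"jaw":-1},
  {"delta_pos":[0.97,0,0],"twist":[0,0,0],"jaw":-1},
  {"delta_pos":[0.97,0,0],"twist":[0,0,0],"jaw":-1},
  {"delta_pos":[0.97,0,0],"twist":[0,0,0],"jaw":-1},
  {"delta_pos":[0.97,0,0],"twist":[0,0,0],"jaw":-1},
])

```text
time: 45.72
ee_pos: [738.7, -128.7, 313.0]
tool_rot: [-0.001, 0.677, 0.736, -0.001]
wrist_force: [-1.4, -0.3, -0.2]
width: 0.7
gripper_force: 0.0
```

```bash
python3 - <<'E'
from h import *
s=read_state();print(s['ee_pos'],s['joint_positions'].round(2),s['tool_rot'].round(3))
g=get_image('side');cv2.imwrite('pics/behind.png',cv2.resize(g['color'][60:280,150:350,::-1],(500,550)))
E
```

```text
[ 738.73727487 -128.67300243  313.00830676] [-0.25  0.63  0.82  0.    1.69 -0.34] [-0.001  0.677  0.736 -0.001]
```

View pics/behind.png

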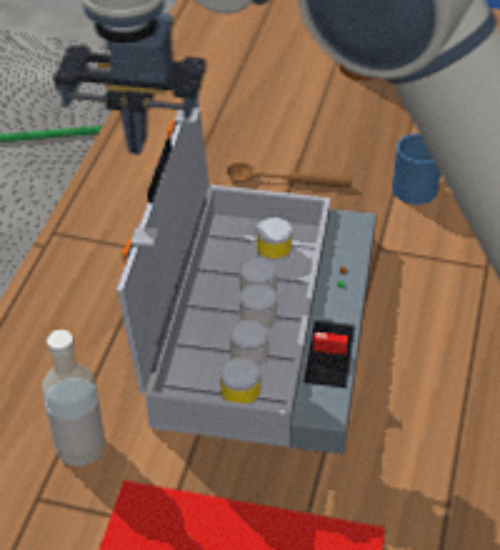

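The fingers hang behind the lid, with five tins in the tub in front of it. Lowering, then pushing along an arc.

Call:
servo_tool([
  {"delta_pos":[0,0,-1],"twist":[0,0,0],"jaw":-1},
  {"delta_pos":[0,0,-1],"twist":[0,0,0],"jaw":-1},
  {"delta_pos":[0,0,-0.9],"twist":[0,0,0],"jaw":-1},
  {"delta_pos":[-0.41,-0.04,0],"twist":[0,0,0],"jaw":-1},
  {"delta_pos":[-0.41,-0.04,0],"twist":[0,0,0],"jaw":-1},
  {"delta_pos":[-0.66,-0.06,0.02],"twist":[0,0,0],"jaw":-1},
  {"delta_pos":[-0.66,-0.06,-0.05],"twist":[0,0,0],"jaw":-1},
  {"delta_pos":[-0.65,-0.06,-0.11],"twist":[0,0,0],"jaw":-1},
])

```text
time: 46.78
ee_pos: [668.1, -135.3, 241.2]
tool_rot: [0.002, 0.677, 0.736, 0.001]
wrist_force: [3.2, 1.4, 2.2]
width: 0.6
gripper_force: 2.0
```

Call:
servo_tool([
  {"delta_pos":[-0.63,-0.05,-0.18],"twist":[0,0,0],"jaw":-1},
  {"delta_pos":[-0.61,-0.05,-0.24],"twist":[0,0,0],"jaw":-1},
  {"delta_pos":[-0.59,-0.05,-0.3],"twist":[0,0,0],"jaw":-1},
  {"delta_pos":[-0.55,-0.05,-0.36],"twist":[0,0,0],"jaw":-1},
  {"delta_pos":[-0.51,-0.04,-0.41],"twist":[0,0,0],"jaw":-1},
  {"delta_pos":[-0.47,-0.04,-0.46],"twist":[0,0,0],"jaw":-1},
  {"delta_pos":[-0.42,-0.04,-0.51],"twist":[0,0,0],"jaw":-1},
])

```text
time: 47.65
ee_pos: [573.5, -143.6, 179.3]
tool_rot: [0.001, 0.677, 0.736, 0.001]
wrist_force: [-0.4, -0.3, 2.9]
width: 0.4
gripper_force: 1.3
```

Call:
servo_tool([
  {"delta_pos":[-0.37,-0.03,-0.55],"twist":[0,0,0],"jaw":-1},
  {"delta_pos":[-0.31,-0.03,-0.58],"twist":[0,0,0],"jaw":-1},
  {"delta_pos":[-0.26,-0.02,-0.61],"twist":[0,0,0],"jaw":-1},
  {"delta_pos":[-0.19,-0.02,-0.63],"twist":[0,0,0],"jaw":-1},
  {"delta_pos":[-0.13,-0.01,-0.65],"twist":[0,0,0],"jaw":-1},
  {"delta_pos":[-0.04,0,-0.33],"twist":[0,0,0],"jaw":-1},
])

```text
time: 48.4
ee_pos: [540.8, -146.2, 94.5]
tool_rot: [0.0, 0.677, 0.736, 0.0]
wrist_force: [-1.7, -1.0, 2.0]
width: 0.5
gripper_force: 0.8
```

Near shut now; pressing down in small steps.

Call:
servo_tool([
  {"delta_pos":[0,0,-0.2],"twist":[0,0,0],"jaw":-1},
  {"delta_pos":[0,0,-0.12],"twist":[0,0,0],"jaw":-1},
  {"delta_pos":[0,0,-0.04],"twist":[0,0,0],"jaw":-1},
  {"delta_pos":[0,0,0],"twist":[0,0,0],"jaw":-1},
])

```text
time: 48.9
ee_pos: [541.3, -146.0, 85.3]
tool_rot: [0.0, 0.677, 0.736, 0.0]
wrist_force: [-1.1, -0.5, -0.4]
width: 0.6
gripper_force: 0.0
```

Call:
servo_tool([
  {"delta_pos":[0,0,-0.08],"twist":[0,0,0],"jaw":-1},
  {"delta_pos":[0,0,-0.04],"twist":[0,0,0],"jaw":-1},
  {"delta_pos":[0,0,0],"twist":[0,0,0],"jaw":-1},
])

```text
time: 49.28
ee_pos: [541.3, -146.0, 84.0]
tool_rot: [0.001, 0.677, 0.736, 0.0]
wrist_force: [-9.3, 3.2, 37.4]
width: 0.7
gripper_force: 18.4
```

Call:
servo_tool([
  {"delta_pos":[0,0,1],"twist":[0,0,0],"jaw":-1},
  {"delta_pos":[0,0,1],"twist":[0,0,0],"jaw":-1},
  {"delta_pos":[-1,0,0],"twist":[0,0,0],"jaw":-1},
  {"delta_pos":[-1,0,0],"twist":[0,0,0],"jaw":-1},
  {"delta_pos":[-1,0,0],"twist":[0,0,0],"jaw":-1},
  {"delta_pos":[-1,0,0],"twist":[0,0,0],"jaw":-1},
])

```text
time: 50.02
ee_pos: [440.3, -145.9, 132.2]
tool_rot: [0.0, 0.677, 0.736, 0.0]
wrist_force: [0.3, -0.9, -0.1]
width: 0.3
gripper_force: 0.0
```

```bash
python3 - <<'E'
from h import *
g=get_image('top');im=g['color'];cv2.imwrite('pics/shut.png',cv2.resize(im[110:260,190:370,::-1],(720,600),interpolation=cv2.INTER_CUBIC))
hsv=cv2.cvtColor(im,cv2.COLOR_RGB2HSV);m=((hsv[...,0]>5)&(hsv[...,0]<18)&(hsv[...,1]>190)&(hsv[...,2]>120)).astype(np.uint8)
n,_,st,ce=cv2.connectedComponentsWithStats(m)
for i in range(1,n):
    if st[i,4]>15: print(st[i],ce[i],px2w(g,*ce[i],100))
p=[594,-141.4,.0863];C,S=np.cos(p[2]),np.sin(p[2])
for ly in(130,-130):
    q=[p[0]+C*-67-S*ly,p[1]+S*-67+C*ly,100];print('pred',q,w2px(g,q))
E
```

```text
pred [np.float64(516.0442635591633), np.float64(-17.65872492992969), 100] [239.65474326 202.52975043]
pred [np.float64(538.4544220508953), np.float64(-276.6911259850399), 100] [313.69038428 195.63880898]
```

View pics/shut.png

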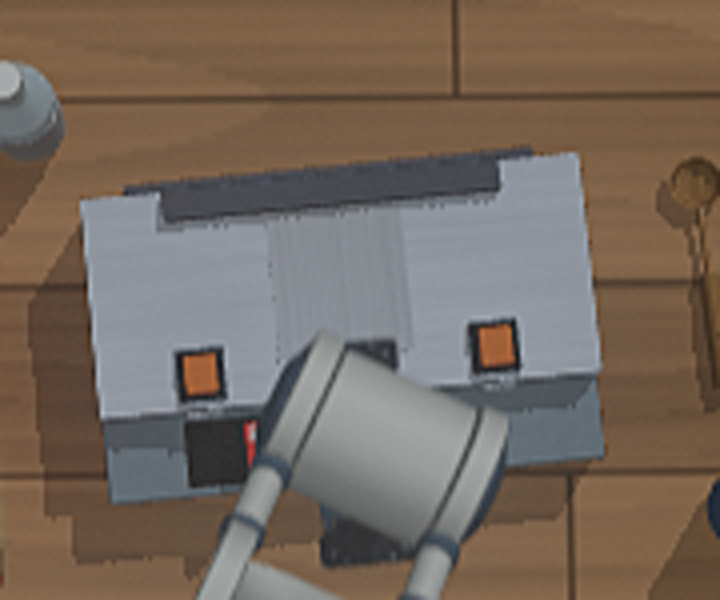

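The lid is shut and both clips are up, at (201,374) and (495,345) in the crop, within 4 mm of the prediction. Pressing the left one first.

Call:
servo_tool([
  {"delta_pos":[0.6,1,0],"twist":[0,0,0],"jaw":-1},
  {"delta_pos":[0.6,1,0],"twist":[0,0,0],"jaw":-1},
  {"delta_pos":[0.6,1,0],"twist":[0,0,0],"jaw":-1},
  {"delta_pos":[0.6,1,0],"twist":[0,0,0],"jaw":-1},
  {"delta_pos":[0.5,1,-0.6],"twist":[0,0,0],"jaw":-1},
  {"delta_pos":[0,0.08,-0.4],"twist":[0,0,0],"jaw":-1},
  {"delta_pos":[0,0,0],"twist":[0,0,0],"jaw":-1},
])

```text
time: 50.95
ee_pos: [512.8, -19.0, 106.5]
tool_rot: [-0.001, 0.677, 0.736, -0.001]
wrist_force: [-0.4, -0.2, 0.6]
width: 0.8
gripper_force: 0.0
```

Call:
servo_tool([
  {"delta_pos":[0,0,-0.12],"twist":[0,0,0],"jaw":-1},
  {"delta_pos":[0,0,-0.12],"twist":[0,0,0],"jaw":-1},
  {"delta_pos":[0,0,-0.12],"twist":[0,0,0],"jaw":-1},
  {"delta_pos":[0,0,-0.08],"twist":[0,0,0],"jaw":-1},
  {"delta_pos":[0,0,0],"twist":[0,0,0],"jaw":-1},
])

```text
time: 51.58
ee_pos: [513.4, -19.1, 96.1]
tool_rot: [-0.0, 0.677, 0.736, -0.0]
wrist_force: [0.5, -0.8, 0.0]
width: 0.8
gripper_force: 0.0
```

Past 4 mm with no resistance, so it may have snapped; pressing down to about z 91.5.

Call:
servo_tool([
  {"delta_pos":[0,0,-0.12],"twist":[0,0,0],"jaw":-1},
  {"delta_pos":[0,0,-0.04],"twist":[0,0,0],"jaw":-1},
  {"delta_pos":[0,0,0],"twist":[0,0,0],"jaw":-1},
])

```text
time: 51.95
ee_pos: [513.4, -18.9, 92.2]
tool_rot: [-0.0, 0.677, 0.736, -0.0]
wrist_force: [-1.7, 0.8, 3.9]
width: 0.4
gripper_force: 1.8
```

Call:
servo_tool([
  {"delta_pos":[0,0,1],"twist":[0,0,0],"jaw":-1},
  {"delta_pos":[0.09,-1,0],"twist":[0,0,0],"jaw":-1},
  {"delta_pos":[0.09,-1,0],"twist":[0,0,0],"jaw":-1},
  {"delta_pos":[0.09,-1,0],"twist":[0,0,0],"jaw":-1},
  {"delta_pos":[0.09,-1,0],"twist":[0,0,0],"jaw":-1},
  {"delta_pos":[0.09,-1,0],"twist":[0,0,0],"jaw":-1},
  {"delta_pos":[0.09,-1,0],"twist":[0,0,0],"jaw":-1},
  {"delta_pos":[0.09,-1,0],"twist":[0,0,0],"jaw":-1},
  {"delta_pos":[0.09,-1,0],"twist":[0,0,0],"jaw":-1},
  {"delta_pos":[0.09,-1,0],"twist":[0,0,0],"jaw":-1},
  {"delta_pos":[0.09,-1,0],"twist":[0,0,0],"jaw":-1},
  {"delta_pos":[0,-0.32,-0.4],"twist":[0,0,0],"jaw":-1},
  {"delta_pos":[0,0,-0.16],"twist":[0,0,0],"jaw":-1},
  {"delta_pos":[0,0,-0.12],"twist":[0,0,0],"jaw":-1},
  {"delta_pos":[0,0,-0.12],"twist":[0,0,0],"jaw":-1},
  {"delta_pos":[0,0,-0.12],"twist":[0,0,0],"jaw":-1},
  {"delta_pos":[0,0,-0.04],"twist":[0,0,0],"jaw":-1},
  {"delta_pos":[0,0,0],"twist":[0,0,0],"jaw":-1},
])

```text
time: 54.2
ee_pos: [536.1, -276.7, 93.1]
tool_rot: [-0.0, 0.677, 0.736, 0.0]
wrist_force: [-0.7, 0.6, -0.0]
width: 0.7
gripper_force: 0.0
```

Call:
servo_tool([
  {"delta_pos":[0,0,-0.08],"twist":[0,0,0],"jaw":-1},
  {"delta_pos":[0,0,0],"twist":[0,0,0],"jaw":-1},
])

```text
time: 54.45
ee_pos: [536.3, -276.9, 92.1]
tool_rot: [0.0, 0.677, 0.736, 0.0]
wrist_force: [-4.0, 3.7, 15.1]
width: 0.5
gripper_force: 7.6
```

Call:
servo_tool([
  {"delta_pos":[0,0,1],"twist":[0,0,0],"jaw":-1},
  {"delta_pos":[0,0,1],"twist":[0,0,0],"jaw":-1},
  {"delta_pos":[-1,0,1],"twist":[0,0,0],"jaw":-1},
  {"delta_pos":[-1,0,0],"twist":[0,0,0],"jaw":-1},
  {"delta_pos":[-1,0,0],"twist":[0,0,0],"jaw":-1},
  {"delta_pos":[-1,0,0],"twist":[0,0,0],"jaw":-1},
])

```text
time: 55.2
ee_pos: [435.3, -276.9, 166.3]
tool_rot: [0.0, 0.677, 0.736, 0.0]
wrist_force: [0.6, 0.6, 0.2]
width: 0.3
gripper_force: 0.0
```

```bash
python3 - <<'E'
from h import *
a=get_image('side')['color'][90:240,180:330];g=get_image('top');b=g['color'][110:260,190:370]
a=cv2.resize(a,(380,380),interpolation=2);b=cv2.resize(b,(420,350),interpolation=2);c=np.zeros((380,800,3),np.uint8)
c[:,:380]=a;c[:350,380:]=b;cv2.imwrite('pics/clips.png',c[:,:,::-1])
hsv=cv2.cvtColor(g['color'],cv2.COLOR_RGB2HSV);m=(((hsv[...,0]<5)|(hsv[...,0]>174))&(hsv[...,1]>150)&(hsv[...,2]>90)).astype(np.uint8);m[:,:215]=0;m[:,300:]=0
n,_,st,ce=cv2.connectedComponentsWithStats(m)
for i in range(1,n):
    if st[i,4]>10: print(st[i],ce[i],px2w(g,*ce[i],88))
E
```

```text
[252 216   4  13  34] [253.44117647 223.76470588] [441.78726651 -65.40449116  88.        ]
```

View pics/clips.png

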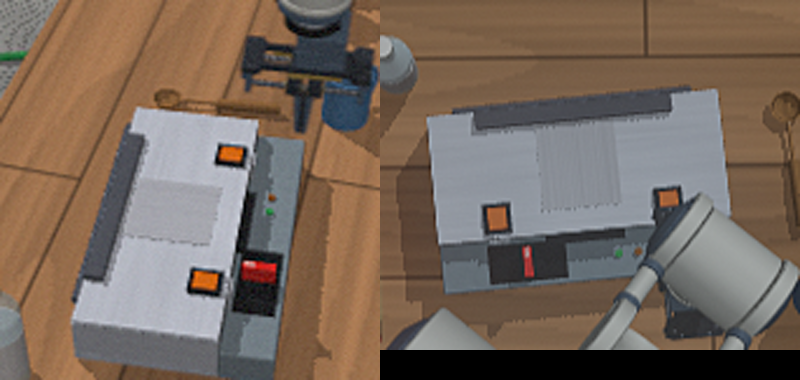

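Both tabs sit flush: (205,280) and (231,155) in the side view, and (497,217) and (668,198) in the top view. Next, move above the knob and turn the tool 90°.

Call:
servo_tool([
  {"delta_pos":[0.06,0.94,0],"twist":[0,0,0.0556],"jaw":-0.1},
  {"delta_pos":[0.06,0.94,0],"twist":[0,0,0.0556],"jaw":-0.1},
  {"delta_pos":[0.06,0.94,0],"twist":[0,0,0.0556],"jaw":-0.1},
  {"delta_pos":[0.06,0.94,0],"twist":[0,0,0.0556],"jaw":-0.1},
  {"delta_pos":[0.06,0.94,0],"twist":[0,0,0.0556],"jaw":-0.1},
  {"delta_pos":[0.06,0.94,0],"twist":[0,0,0.0556],"jaw":-0.1},
  {"delta_pos":[0.06,0.94,0],"twist":[0,0,0.0556],"jaw":-0.1},
  {"delta_pos":[0.06,0.94,0],"twist":[0,0,0.0556],"jaw":-0.1},
  {"delta_pos":[0,0.94,0],"twist":[0,0,0.0556],"jaw":-0.1},
  {"delta_pos":[0,0,0],"twist":[0,0,0],"jaw":-0.1},
], newtons=40)

```text
time: 56.55
ee_pos: [448.5, -64.3, 166.2]
tool_rot: [0.0, -0.044, 0.999, 0.0]
wrist_force: [0.2, -0.0, -0.8]
width: 40.9
gripper_force: 0.0
```

```bash
python3 - <<'E'
from h import *
s=read_state();print(s['ee_pos'],s['tool_rot'].round(3),s['joint_positions'].round(2))
g=get_image('side');cv2.imwrite('pics/knob.png',cv2.resize(g['color'][120:250,230:340,::-1],(507,600),interpolation=2))
E
```

```text
[448.48035796 -64.31212914 166.24888282] [ 0.    -0.044  0.999  0.   ] [-0.27  0.32  1.81  0.    1.01 -1.93]
```

View pics/knob.png

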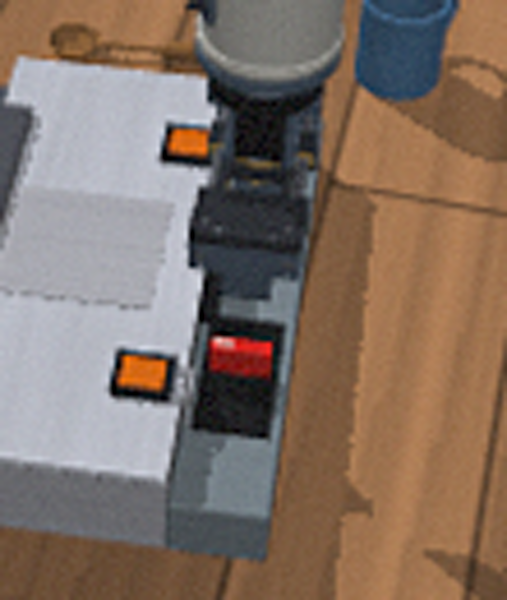

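The bar is at (240,350) in the crop, with the gripper next to it. Checking with the side camera.

```bash
python3 - <<'E'
from h import *
g=get_image('side')
print([w2px(g,p).round(1) for p in ([449,-65,90],[449,-72,64],[449,-58,64],[472,-63,90],[426,-67,90])])
print(px2w(g,230+240/4.61,120+346/4.615,90))
E
```

```text
[array([281.7, 193.9]), array([281.7, 197.4]), array([280.9, 200.3]), array([275.1, 193. ]), array([288.4, 194.7])]
[446.85272488 -60.18357379  90.        ]
```

Call:
servo_tool([
  {"delta_pos":[0,0.04,-1],"twist":[0,0,0],"jaw":-0.1},
  {"delta_pos":[0,0,-1],"twist":[0,0,0],"jaw":-0.1},
  {"delta_pos":[0,0,-1],"twist":[0,0,0],"jaw":-0.1},
  {"delta_pos":[0,0,-0.68],"twist":[0,0,0],"jaw":-0.1},
  {"delta_pos":[0,0,0],"twist":[0,0,0],"jaw":-0.1},
])

```text
time: 57.28
ee_pos: [447.6, -65.0, 73.4]
tool_rot: [-0.001, -0.041, 0.999, 0.0]
wrist_force: [0.4, -0.2, 0.1]
width: 41.0
gripper_force: 0.0
```

Call:
servo_tool([
  {"delta_pos":[0,0,0],"twist":[0,0,0],"jaw":-1},
  {"delta_pos":[0,0,0],"twist":[0,0,0],"jaw":-1},
  {"delta_pos":[0,0,0],"twist":[0,0,0],"jaw":-1},
  {"delta_pos":[0,0,0],"twist":[0,0,0],"jaw":-1},
], newtons=15)

```text
time: 57.78
ee_pos: [448.2, -63.3, 74.7]
tool_rot: [0.0, -0.042, 0.999, 0.001]
wrist_force: [1.9, 17.7, 9.7]
width: 13.8
gripper_force: 15.0
```

Call:
servo_tool([
  {"delta_pos":[0,0.06,0],"twist":[0,0,0],"jaw":-1},
  {"delta_pos":[0,0,0],"twist":[0,0,0],"jaw":-1},
])

```text
time: 58.02
ee_pos: [448.3, -62.9, 74.7]
tool_rot: [0.0, -0.043, 0.999, -0.0]
wrist_force: [-1.9, -0.6, 7.5]
width: 14.0
gripper_force: 15.0
```

Call:
servo_tool([
  {"delta_pos":[0,0,0],"twist":[0,0,0],"jaw":-1},
  {"delta_pos":[0,0,0],"twist":[0,0,-0.0486],"jaw":-1},
  {"delta_pos":[0,0,0],"twist":[0,0,-0.0486],"jaw":-1},
  {"delta_pos":[0,0,0],"twist":[0,0,-0.0486],"jaw":-1},
  {"delta_pos":[0,0,0],"twist":[0,0,-0.0486],"jaw":-1},
], newtons=35)

```text
time: 58.65
ee_pos: [448.4, -62.2, 74.7]
tool_rot: [0.0, 0.262, 0.965, 0.001]
wrist_force: [1.9, 12.8, 6.0]
width: 13.6
gripper_force: 35.0
```

Call:
servo_tool([
  {"delta_pos":[0,0,0],"twist":[0,0,-0.0486],"jaw":-1},
  {"delta_pos":[0,0,0],"twist":[0,0,-0.0486],"jaw":-1},
  {"delta_pos":[0,0,0],"twist":[0,0,-0.0486],"jaw":-1},
])

```text
time: 59.02
ee_pos: [448.8, -61.8, 74.8]
tool_rot: [0.0, 0.475, 0.88, 0.001]
wrist_force: [6.6, 18.2, 4.9]
width: 13.5
gripper_force: 35.0
```

```bash
python3 - <<'E'
from h import *
s=read_state();print(s['torque'],s['wrist_force'],s['ee_pos'],s['width'])
E
```

```text
[ 3.66269409 -1.09965387  0.19973557] [ 6.59613162 18.18459854  4.93088042] [448.81967261 -61.76122071  74.77626869] 13.498136415587007
```

Call:
servo_tool([
  {"delta_pos":[0.03,0.05,0],"twist":[0,0,-0.0486],"jaw":-1},
  {"delta_pos":[0,0,0],"twist":[0,0,-0.01],"jaw":-1},
  {"delta_pos":[0,0,0],"twist":[0,0,0],"jaw":-1},
  {"delta_pos":[0,0,0],"twist":[0,0,0],"jaw":-1},
  {"delta_pos":[0,0,0],"twist":[0,0,0],"jaw":-1},
  {"delta_pos":[0,0,0],"twist":[0,0,0],"jaw":-1},
])

```text
time: 59.78
ee_pos: [449.1, -61.4, 74.7]
tool_rot: [0.0, 0.551, 0.835, 0.0]
wrist_force: [0.4, 5.4, 6.1]
width: 14.1
gripper_force: 35.2
```

```bash
python3 - <<'E'
from h import *
s=read_state();q=s['tool_rot'];print('turned deg',2*np.degrees(np.arctan2(.999,-.043)-np.arctan2(q[2],q[1])),s['torque'],s['wrist_force'],s['ee_pos'],s['width'])
E
```

```text
turned deg 71.77193748050973 [ 1.08443278 -0.19641031  0.93577188] [0.38416487 5.41370502 6.07717499] [449.12823439 -61.39194873  74.74365104] 14.086481469347635
```

The torque jumped to 0.94 N m, so the knob is at its stop, and it has been held for half a second. Letting go: open slightly and lift.

Call:
servo_tool([
  {"delta_pos":[0,0,0],"twist":[0,0,0],"jaw":-0.45},
  {"delta_pos":[0,0,0],"twist":[0,0,0],"jaw":-0.45},
  {"delta_pos":[0,0,0],"twist":[0,0,0],"jaw":-0.45},
  {"delta_pos":[0,0,1],"twist":[0,0,0],"jaw":-0.45},
  {"delta_pos":[0,0,1],"twist":[0,0,0],"jaw":-0.45},
  {"delta_pos":[0,0,1],"twist":[0,0,0],"jaw":-0.45},
  {"delta_pos":[0,0,1],"twist":[0,0,0],"jaw":-0.45},
  {"delta_pos":[0,-1,1],"twist":[0,0,0],"jaw":-0.45},
  {"delta_pos":[0,-1,1],"twist":[0,0,0],"jaw":-0.45},
  {"delta_pos":[0,-1,0],"twist":[0,0,0],"jaw":-0.45},
  {"delta_pos":[0,-1,0],"twist":[0,0,0],"jaw":-0.45},
  {"delta_pos":[0,-1,0],"twist":[0,0,0],"jaw":-0.45},
  {"delta_pos":[0,-1,0],"twist":[0,0,0],"jaw":-0.45},
])

```text
time: 61.4
ee_pos: [448.5, -212.5, 224.1]
tool_rot: [-0.0, 0.551, 0.834, -0.0]
wrist_force: [0.4, 0.2, 0.2]
width: 24.8
gripper_force: 0.0
```

```bash
python3 - <<'E'
from h import *
a=get_image('side')['color'][90:240,180:330];g=get_image('top');b=g['color'][110:260,190:370]
a=cv2.resize(a,(380,380),interpolation=2);b=cv2.resize(b,(420,350),interpolation=2);c=np.zeros((380,800,3),np.uint8)
c[:,:380]=a;c[:350,380:]=b;cv2.imwrite('pics/end.png',c[:,:,::-1]);print(read_state()['time'])
E
```

```text
61.5
```

View pics/end.png

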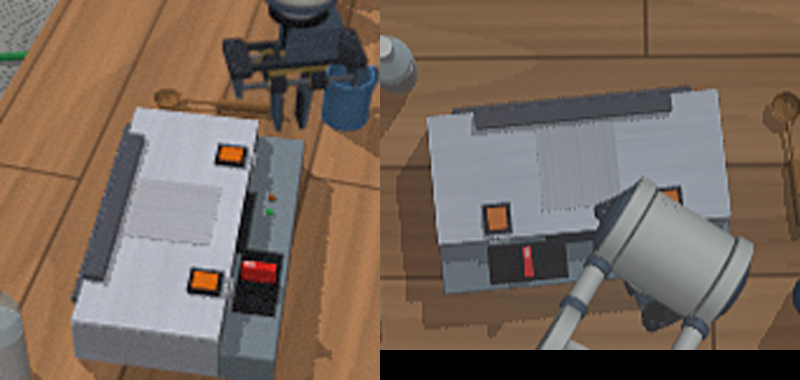

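The knob is back at rest (528,261), both clips are flush, the lid is shut and the arm is clear.

```bash
python3 -c "
from bench import *
print(hand_in())"
```

```text
the job is handed in; nothing more can be done
None
```

The job is handed in and no verdict came back: as far as the cameras and force readings show, all five tins stand upright in the tub, the lid is shut with both clips home, the knob was held at its stop and sprang back, and the bottle, mug and spoon were not touched.

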